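# Bag feet into the empty compartment

### The job

Pick up the steel scoop that holds the two round brass bag feet, carry it over the wooden fittings tray and tip the feet out so that both land in the one compartment that has no stock in it. Then stand the emptied scoop upright on the bench again. Leave the other scoop, with the rectangular loops, where it is.

Things in the scene. Friction and masses are not known exactly. Their poses are not given: they have to be found in the camera images.
- scoop: hand scoop of bright sheet steel, 200 g, with an upright wooden handle at its back, holding two brass feet. Origin: centre of the pan's underside, z up; its open mouth faces its own -x. Pan: x -60 to +40 mm, 52 mm wide (y), flat level floor 4 mm thick, side walls 4 mm thick and a back wall up to z = 20 mm, no lip at the mouth. It stands level by itself
- scoop_grip (a point): point inside that scoop's handle to grip: 55 mm behind its origin (its +x), 65 mm above its underside, 25 mm below the handle's top. The handle is an upright block 14 mm thick (along the scoop's y), 30 mm wide (x 40 to 70 mm), z 0 to 90 mm; grip it across its thickness. The feet begin to slide on the polished pan at 13 to 20 degrees of tilt, mouth down, and both are out by 30
- stud0: brass bag foot 1 of 2: a domed round stud 22 mm across and 12 mm high, 15 g, lying loose on the floor of the scoop, dome up. Origin: centre of its flat underside
- stud1: brass bag foot 2 of 2: a domed round stud 22 mm across and 12 mm high, 15 g, lying loose on the floor of the scoop, dome up. Origin: centre of its flat underside
- empty_cell: cork mat, 70 x 70 x 2 mm, in the one empty compartment of the fixed plywood tray (2 by 3 compartments, 83 mm pitch; the others have stock, up to 27 mm high, on such mats). Origin: centre of the compartment, on the tray's floor 5 mm above the bench; x, y along its walls, z up. The compartment is 78 x 78 mm inside; walls and dividers, 5 mm thick, rise to 40 mm above this origin
- other_scoop: a scoop of the very same make and size, but holding two rectangular brass strap loops instead of feet. Origin as on the first scoop. To be left alone
Mind the look-alikes: they are no part of the job. What is shaped like the scoop but blue or pink is not meant.

How it is judged:
On the way, in this order (a step that is already met when the one before it is completed fails the run):
1. the scoop is lifted clear of the bench with both feet in it (height (world z) of scoop above 0.03 m and distance between each of stud0, stud1 and scoop below 0.065 m), for 0.1 s.
2. the scoop is tipped at the empty compartment (angle between scoop's own z axis and vertical above 0.2 rad and horizontal distance between scoop and empty_cell below 0.13 m and height (world z) of scoop above 0.03 m), for 0.1 s.
At the end, for the whole second after the job is handed in: Both feet lie at rest inside the compartment that was empty (each foot's centre within its walls, less than 30 mm above its floor), and the scoop stands upright (within 10 degrees) and still on the bench (x of stud0 in the frame of empty_cell between -0.039 and 0.039 m and y of stud0 in the frame of empty_cell between -0.039 and 0.039 m and z of each of stud0, stud1 in the frame of empty_cell below 0.03 m and linear speed of each of stud0, stud1 below 0.03 m/s and x of stud1 in the frame of empty_cell between -0.039 and 0.039 m and y of stud1 in the frame of empty_cell between -0.039 and 0.039 m and angle between scoop's own z axis and vertical below 0.17 rad and height (world z) of scoop below 0.008 m and linear speed of scoop below 0.02 m/s); the robot touches nothing.
It fails at once if the other scoop is shifted by more than 30 mm (distance of other_scoop from where it was at the start of the episode above 0.03 m).
It also fails if it takes over 59 s, if anything falls off the work surface, if the arm or the gripper's body presses on something with over 40 N, if the wrist force passes 120 N, or if a joint passes its speed limit or range.

### The arm

A 6-joint arm with a two-finger parallel gripper is mounted at the origin on the work surface. World frame = base frame: x ahead of the robot, y to its left, z up, the work surface at z = 0. Lengths are in m, angles in rad, forces in N, time in s.
With the tool pointing down it reaches from about 0.375 to 0.9 m from the base axis. Payload 3.1 kg.
Tool frame: the origin (TCP) lies between the finger pads; the fingertips stand robot.finger_overhang ahead of it and the grasp point (between the pads) lies 3 mm ahead of it (robot.finger_overhang is the distance from the TCP to the fingertips, in m); z points along the fingers, y is the line along which they close (so a half turn about z gives the same grasp; the last joint's range is limited). The gripper opens to 87 mm and grips with 3 to 60 N. Pads are 19 mm wide; open, the fingers measure 117 mm over their backs; the gripper's body (75 mm by 190 mm) begins 51 mm behind the grasp point.
Start: joints at [1.115, 0.527, 1.433, -0, 1.181, -0.178], TCP at [0.171, 0.601, 0.245] pointing down, gripper open.
Joint ranges: [-3.08, 3.08], [-0.75, 2.2], [0.22, 2.44], [-1.43, 4.57], [0, 2.65], [-2.85, 2.85]. Speed limits (rad/s): [2.79, 2.79, 3.14, 3.14, 3.14, 3.14].

### API

Orientations are given as a unit quaternion [x, y, z, w].
In Python, from rig import get_obs, vision, hand_in, nets, robot gives the robot as it stands.
- The arm moves only by the tool apply_moves, never from a script. Its argument "series" is a list of rows, each an object with "offset": the shift along the world's x, y, z in cm, a list of three; "rot": the turn, a rotation vector about the world's x, y, z in degrees, a list of three. A call has 1 to 20 rows; each row is the pose to reach, as a shift and turn from the pose commanded when the call began; what a row does not reach only later rows make up. A row lasts 1/10 s, in which the tool goes at most 50 mm and 8.59 degrees, less where a joint would pass 70% of its speed; a pose out of reach is approached as far as the arm can. A call with a gripper value outside its range is refused whole. "hand" is the opening, from 0 (shut) to 1 (fully open), set as the call begins (left out, the last holds). The fingers move at their own pace and stop on an object; "newtons" is the grip in N (left out, the last holds). Time passes only in rows, so rows that repeat a pose let the fingers close. It gives the time, the measured TCP pose, the force, the opening and the grip force at its end, in the units of the state.
- get_obs(): the state, without advancing time (a new reading comes with each control period).
- vision.camera(name): name is "scene" or "top" or "wrist"; returns the picture (384x512x3 uint8, red, green, blue); there is no depth.
- vision.calibration(name): a dict with "K" (3x3 intrinsics, pixels), "R" (3x3) and "t" (3): a world point X has camera coordinates R X + t. Camera axes: x right, y down, z forward; pixel columns grow to the right and rows downward; lengths in m; the calibration is good to about 2 mm. The wrist camera is an equidistant fisheye: a pixel r from the principal point sees the ray r / f radians off the axis. A picture is of the moment at which its call begins: read the wrist's pose just before it. calibration takes no time and is no camera call; for the wrist camera it gives the pose at the moment of the call.
- hand_in(): hands the job in; it is judged then, once.
Trained networks look in the newest picture that a camera, given by its name, has taken for a name from the list of things; names that differ only in an ending like _2 or _b are one class to them, and where a whole thing is asked for, a point or a joint stands for the part that bears it (a point fixed in the world has none). Each returns a list of dicts, best first, with "conf" (0 to 1); they miss things now and then, are a little off and sometimes report something else, mostly with a low value. They report only what shows in the picture. A call takes as long as a camera call. They do not tell look-alikes from the thing itself.
- nets.search_frame(camera, query): "centre" ([x, y, z] in m, in world coordinates, good to about 4 mm: the middle of the surface that is visible of it).
- nets.spot_point(camera, query): "centre" ([x, y, z] in m, in world coordinates, good to about 4 mm: a listed point, or the origin of a listed thing).
The state is a dict: "time": time; "q": joint angles; "joint_velocities": joint speeds; "joint_torque": joint torques, N m; "position": TCP position; "tool_rot": TCP orientation; "ft_force": force on the tool from outside, world axes, zero at the start; "moment": the same for the moment, N m; "grip_width": finger opening in m; "grip_force": force on a finger pad.
Only numpy, scipy, OpenCV 4.12 (cv2) and the standard library are available. Lean on these libraries where they do the work, as an engineer would, in place of code of your own. Each camera call takes 0.05 s, during which the arm holds its last target. There are 200 camera calls.

## Working session

There is one attempt and no reset: what is moved stays moved. The work goes in short steps, Python scripts to look and compute and a tool call to move; the robot and the scene stay as the last step left them, time stands still between calls to the robot, and variables do not carry over. Pictures are saved under pics/ and viewed, at most 10 in all, crops included, and the job is handed in when it is done.

Besides the shell and the picture viewer there is one more tool, called after "Call:" as a command line: name --argument value ..., lists and objects as JSON in quotes. apply_moves: Moves the arm, as the interface text tells. Its arguments: {"type":"object","properties":{"series":{"type":"array"},"hand":{"type":"number"},"newtons":{"type":"number"}},"required":["series"]}

```bash
mkdir -p pics; python3 - <<'E'
from rig import get_obs, vision, nets, robot
import cv2
print(robot.finger_overhang, get_obs())
for c in ("top","scene"):
    im=vision.camera(c); cv2.imwrite(f"pics/{c}0.png",im[:,:,::-1])
    for q in ("scoop","scoop_grip","stud0","empty_cell","other_scoop"):
        print(c,q,[(d['conf'],d['centre']) for d in nets.spot_point(c,q)])
E
```

```text
0.022 {'time': 0.0, 'q': array([ 1.11452710e+00,  5.28492908e-01,  1.43389547e+00, -1.81469047e-05,
        1.18139595e+00, -1.78547277e-01]), 'joint_velocities': array([ 1.56677103e-03, -4.61187399e-04,  1.29300551e-03,  4.44421247e-06,
       -5.33193902e-04,  1.45416520e-03]), 'joint_torque': array([ 7.97938246e-04, -4.40037882e+01, -1.76595819e+01,  6.33594836e-02,
        5.82655391e-02, -1.84570040e-04]), 'position': array([0.17105167, 0.6004256 , 0.24355733]), 'tool_rot': array([ 1.38411639e-01,  9.90374180e-01, -1.04371551e-03, -3.34045153e-04]), 'ft_force': array([-0.39353201, -0.99882186,  0.10132423]), 'moment': array([ 0.06531191, -0.01664258, -0.0168496 ]), 'grip_force': 0.0, 'grip_width': 0.08737867839732041}
top scoop [(0.8, [0.3881, -0.3793, -0.0001]), (0.67, [0.5502, -0.1534, 0.0035]), (0.67, [0.6917, 0.1899, 0.0002]), (0.56, [0.6952, -0.3854, 0.0025])]
top scoop_grip [(0.94, [0.6059, -0.1398, 0.0674]), (0.88, [0.4371, -0.4062, 0.0668]), (0.85, [0.649, -0.3801, 0.0637]), (0.56, [0.706, 0.2415, 0.0663])]
top stud0 [(0.48, [0.5357, -0.1493, 0.0082]), (0.42, [0.5663, -0.144, 0.0003])]
top empty_cell [(0.75, [0.4225, 0.2064, 0.0087])]
top other_scoop [(0.69, [0.5598, -0.2835, -0.0])]
scene scoop [(0.89, [0.6979, -0.379, -0.0031]), (0.77, [0.5503, -0.1491, -0.0012]), (0.77, [0.6887, 0.1891, 0.0002]), (0.73, [0.3885, -0.3777, -0.0009])]
scene scoop_grip [(0.83, [0.7114, 0.2383, 0.0673]), (0.57, [0.4371, -0.407, 0.0663]), (0.56, [0.6012, -0.1385, 0.0603]), (0.56, [0.6439, -0.3798, 0.0618])]
scene stud0 [(0.58, [0.5348, -0.1507, 0.004])]
scene empty_cell [(0.62, [0.429, 0.2078, 0.004]), (0.53, [0.5377, -0.1511, 0.0051])]
scene other_scoop [(0.84, [0.5573, -0.2844, 0.0063])]
```

View pics/top0.png

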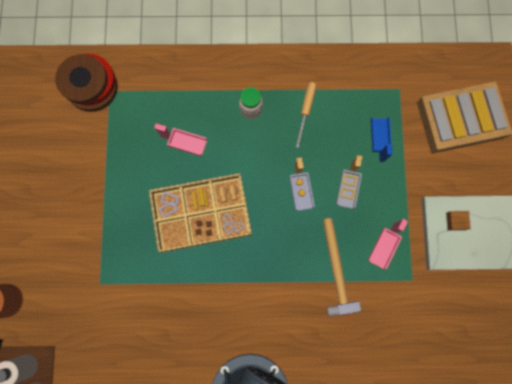

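View pics/scene0.png

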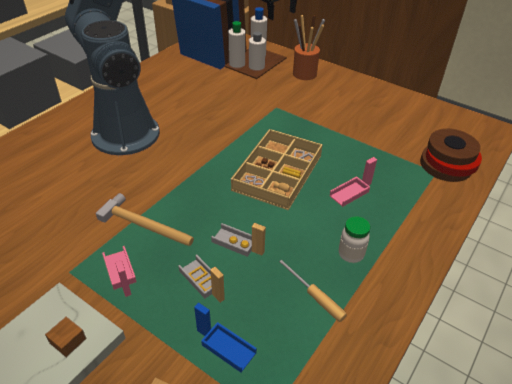

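The top picture shows the scoop with two round feet at px (302,190) and its handle at (299,163). The look-alike with loops is at (349,187). The empty cork compartment is the tray's lower-left one, at (174,234). I'll average the readings and check the poses with an overlay.

```bash
cat > h.py <<'E'
import numpy as np, cv2
from rig import get_obs, vision, nets
def proj(c,P):
    k=vision.calibration(c); X=np.atleast_2d(P)@np.array(k["R"]).T+k["t"]; u=X@np.array(k["K"]).T
    return u[:,:2]/u[:,2:]
def pts(o,yaw,L):
    c,s=np.cos(yaw),np.sin(yaw); L=np.array(L,float)
    return np.c_[o[0]+c*L[:,0]-s*L[:,1], o[1]+s*L[:,0]+c*L[:,1], L[:,2]]
def box(x0,x1,y0,y1,z): return [(x0,y0,z),(x1,y0,z),(x1,y1,z),(x0,y1,z)]
def near(q,p,n=5,cams=("top","scene"),r=.03):
    out=[]
    for c in cams:
        for _ in range(n):
            vision.camera(c)
            out+=[d['centre'] for d in nets.spot_point(c,q) if np.hypot(d['centre'][0]-p[0],d['centre'][1]-p[1])<r]
    return np.array(out)
E
python3 - <<'E'
from h import *
s=near("scoop",(.55,-.151),3); g=near("scoop_grip",(.604,-.139),3); e=near("empty_cell",(.425,.207),3)
for a in (s,g,e): print(len(a),a.mean(0).round(4),a.std(0).round(4))
s,g,e=s.mean(0),g.mean(0),e.mean(0)
yaw=np.arctan2(g[1]-s[1],g[0]-s[0]); print("yaw",np.degrees(yaw))
im=vision.camera("top")[:,:,::-1].copy(); big=cv2.resize(im,None,fx=5,fy=5,interpolation=cv2.INTER_CUBIC)
def dr(P,col): cv2.polylines(big,[((proj("top",P)+.5)*5-.5).round().astype(int)],True,col,1)
dr(pts(s,yaw,box(-.06,.04,-.026,.026,.02)),(0,0,255)); dr(pts(s,yaw,box(.04,.07,-.007,.007,.09)),(255,0,0))
ty=np.radians(8.5)
dr(pts(e,ty,box(-.039,.039,-.039,.039,.045)),(0,0,255))
dr(pts(e,ty,box(-.044,.127,-.215,.044,.045)),(255,0,0))
a=big[850:1270,730:1270]; b=big[760:1180,1430:1680]
cv2.imwrite("pics/ov.png",np.hstack([a,b]))
E
```

```text
7 [ 0.5474 -0.1495  0.0013] [0.0041 0.0026 0.0028]
4 [ 0.6    -0.1383  0.0632] [0.0026 0.0026 0.0014]
6 [0.4265 0.2067 0.0052] [0.0032 0.0006 0.0015]
yaw 12.01179530532948
```

View pics/ov.png

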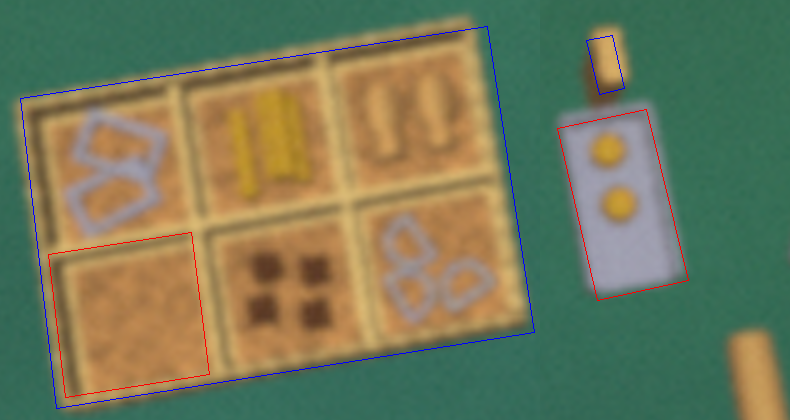

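The picture needs two corrections: the scoop lies about 4 mm further in +x with yaw near 10.5°, and the compartment is at about (0.429, 0.209) with yaw 8.5°. I'll move above the handle next.

Call:
apply_moves --series '[{"offset": [2,-3.5,0],"rot": [0,0,2]},{"offset": [4,-7,0],"rot": [0,0,4]},{"offset": [43.5,-74,-8],"rot": [0,0,26.4]},{"offset": [43.5,-74,-8],"rot": [0,0,26.4]},{"offset": [43.5,-74,-8],"rot": [0,0,26.4]},{"offset": [43.5,-74,-8],"rot": [0,0,26.4]},{"offset": [43.5,-74,-8],"rot": [0,0,26.4]},{"offset": [43.5,-74,-8],"rot": [0,0,26.4]},{"offset": [43.5,-74,-8],"rot": [0,0,26.4]},{"offset": [43.5,-74,-8],"rot": [0,0,26.4]},{"offset": [43.5,-74,-8],"rot": [0,0,26.4]},{"offset": [43.5,-74,-8],"rot": [0,0,26.4]},{"offset": [43.5,-74,-8],"rot": [0,0,26.4]},{"offset": [43.5,-74,-8],"rot": [0,0,26.4]},{"offset": [43.5,-74,-8],"rot": [0,0,26.4]},{"offset": [43.5,-74,-8],"rot": [0,0,26.4]},{"offset": [43.5,-74,-8],"rot": [0,0,26.4]},{"offset": [43.5,-74,-8],"rot": [0,0,26.4]},{"offset": [43.5,-74,-8],"rot": [0,0,26.4]},{"offset": [43.5,-74,-8],"rot": [0,0,26.4]}]' --hand 1

```text
time: 4.45
position: [0.6062, -0.1397, 0.164]
tool_rot: [-0.09, 0.996, 0.0, -0.0]
ft_force: [-1.3, 0.6, -1.1]
grip_width: 0.0868
grip_force: 0.0
```

```bash
python3 - <<'E'
from h import *
g=[];s=[]
for _ in range(3):
    o=get_obs(); im=vision.camera("wrist")
    g+=[d['centre'] for d in nets.spot_point("wrist","scoop_grip")]; s+=[d['centre'] for d in nets.spot_point("wrist","scoop")]
print(o['position'],o['tool_rot']); print(np.round(g,4)); print(np.round(s,4))
cv2.imwrite("pics/w.png",cv2.resize(im,(768,576))[:,:,::-1])
E
```

```text
[ 0.60596018 -0.1376404   0.16488218] [-9.21478059e-02  9.95745333e-01  7.60370485e-05 -9.12330666e-05]
[[ 6.019e-01 -1.425e-01  6.640e-02]
 [ 6.416e-01 -3.854e-01  6.370e-02]
 [ 6.034e-01 -1.401e-01  6.560e-02]
 [ 6.424e-01 -3.821e-01  6.600e-02]
 [ 6.402e-01 -3.804e-01  6.210e-02]
 [ 6.054e-01 -1.433e-01  6.940e-02]
 [ 5.554e-01 -2.847e-01  5.000e-04]]
[[ 5.529e-01 -1.486e-01  2.800e-03]
 [ 6.981e-01 -3.890e-01 -1.200e-03]
 [ 5.531e-01 -1.508e-01  1.000e-04]
 [ 6.933e-01 -3.871e-01 -1.600e-03]
 [ 5.513e-01 -1.477e-01  8.000e-04]
 [ 6.969e-01 -3.853e-01 -2.100e-03]]
```

View pics/w.png

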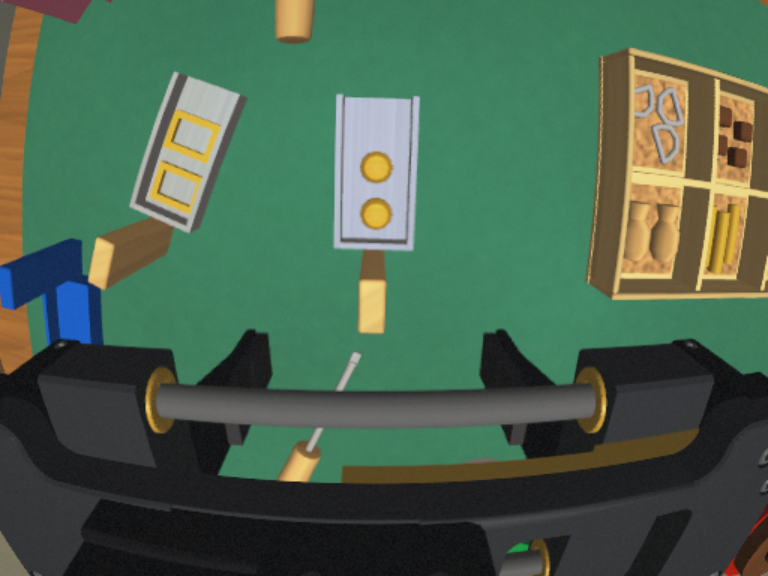

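The wrist view shows the scoop at (375,170), aligned with the gripper, with its handle at column 372, midway between the fingers. I'll descend and grip.

Call:
apply_moves --series '[{"offset": [0,-0.1,-2],"rot": [0,0,0]},{"offset": [0,-0.1,-5],"rot": [0,0,0]},{"offset": [0,-0.1,-7.5],"rot": [0,0,0]},{"offset": [0,-0.1,-9],"rot": [0,0,0]},{"offset": [0,-0.1,-9.6],"rot": [0,0,0]},{"offset": [0,-0.1,-9.6],"rot": [0,0,0]},{"offset": [0,-0.1,-9.6],"rot": [0,0,0]}]'

```text
time: 5.6
position: [0.6072, -0.1403, 0.0695]
tool_rot: [-0.091, 0.996, -0.0, 0.001]
ft_force: [0.5, 0.1, 1.2]
grip_width: 0.0871
grip_force: 0.0
```

Call:
apply_moves --series '[{"offset": [0,0,0],"rot": [0,0,0]},{"offset": [0,0,0],"rot": [0,0,0]},{"offset": [0,0,0],"rot": [0,0,0]},{"offset": [0,0,0],"rot": [0,0,0]},{"offset": [0,0,0],"rot": [0,0,0]},{"offset": [0,0,0],"rot": [0,0,0]},{"offset": [0,0,0],"rot": [0,0,0]},{"offset": [0,0,0],"rot": [0,0,0]},{"offset": [0,0,0],"rot": [0,0,0]},{"offset": [0,0,0],"rot": [0,0,0]}]' --hand 0 --newtons 50

```text
time: 6.6
position: [0.6064, -0.14, 0.0685]
tool_rot: [-0.091, 0.996, -0.0, 0.0]
ft_force: [0.5, -0.3, 0.8]
grip_width: 0.0148
grip_force: 0.3
```

Call:
apply_moves --series '[{"offset": [0,0,0],"rot": [0,0,0]},{"offset": [0,0,0],"rot": [0,0,0]},{"offset": [0,0,0],"rot": [0,0,0]},{"offset": [0,0,0.3],"rot": [0,0,0]},{"offset": [0,0,0.8],"rot": [0,0,0]},{"offset": [0,0,1.5],"rot": [0,0,0]},{"offset": [0,0,2],"rot": [0,0,0]},{"offset": [0,0,2],"rot": [0,0,0]},{"offset": [0,0,2],"rot": [0,0,0]}]'

```text
time: 7.5
position: [0.6065, -0.14, 0.0889]
tool_rot: [-0.091, 0.996, -0.0, 0.0]
ft_force: [-0.5, 0.1, -2.4]
grip_width: 0.0137
grip_force: 49.8
```

```bash
python3 - <<'E'
from h import *
o=get_obs(); im=vision.camera("wrist"); im2=vision.camera("scene")
print(o['position'],o['grip_width'],o['grip_force'],o['ft_force'],o['moment'])
a=cv2.resize(im[40:230,180:330],None,fx=2,fy=2); b=cv2.resize(im2[190:290,190:290],(380,380))
cv2.imwrite("pics/l.png",np.hstack([a,b])[:,:,::-1])
E
```

```text
[ 0.60648217 -0.14000479  0.08891182] 0.013716764027671365 49.779554614797235 [-0.53622888  0.1455545  -2.41315467] [ 0.02129708 -0.05516642 -0.00680131]
```

View pics/l.png

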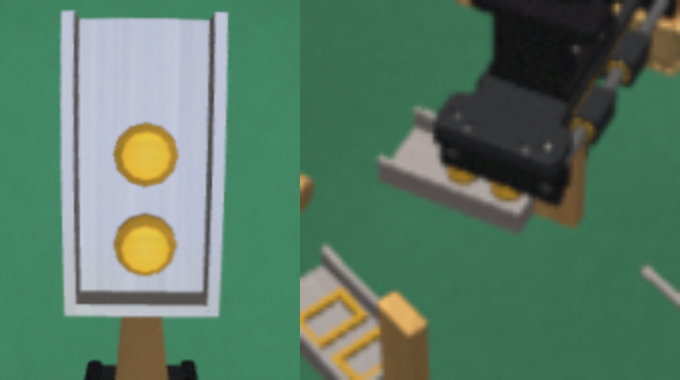

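The scoop hangs level, with both feet near the back of the pan (at (145,155) and (145,245) in the left crop). I'll lift it and carry it smoothly.

Call:
apply_moves --series '[{"offset": [0,0,0.3],"rot": [0,0,0]},{"offset": [0,0,1],"rot": [0,0,0]},{"offset": [0,0,2],"rot": [0,0,0]},{"offset": [0,0,3.2],"rot": [0,0,0]},{"offset": [0,0,4.3],"rot": [0,0,0]},{"offset": [0,0,5.1],"rot": [0,0,0]},{"offset": [0,0,5.1],"rot": [0,0,0]},{"offset": [0,0,5.1],"rot": [0,0,0]}]'

```text
time: 8.4
position: [0.6063, -0.1399, 0.1399]
tool_rot: [-0.091, 0.996, -0.0, 0.0]
ft_force: [-0.4, -0.1, -2.1]
grip_width: 0.0141
grip_force: 49.8
```

Call:
apply_moves --series '[{"offset": [0,0.3,0],"rot": [0,0,0]},{"offset": [-0.2,1.1,0],"rot": [0,0,0]},{"offset": [-0.4,2.5,0],"rot": [0,0,0]},{"offset": [-0.6,4.2,0],"rot": [0,0,0]},{"offset": [-0.9,6.3,0],"rot": [0,0,-0.2]},{"offset": [-1.3,8.7,0],"rot": [0,0,-0.4]},{"offset": [-1.7,11.3,0],"rot": [0,0,-0.6]},{"offset": [-2.1,14.1,0],"rot": [0,0,-0.8]},{"offset": [-2.5,16.9,0],"rot": [0,0,-1]},{"offset": [-2.9,19.8,0],"rot": [0,0,-1.2]},{"offset": [-3.3,22.7,0],"rot": [0,0,-1.4]},{"offset": [-3.7,25.4,0],"rot": [0,0,-1.6]},{"offset": [-4.1,28,0],"rot": [0,0,-1.8]},{"offset": [-4.5,30.4,0],"rot": [0,0,-2]},{"offset": [-4.8,32.5,0],"rot": [0,0,-2]},{"offset": [-5,34.3,0],"rot": [0,0,-2]},{"offset": [-5.2,35.6,0],"rot": [0,0,-2]},{"offset": [-5.4,36.4,0],"rot": [0,0,-2]},{"offset": [-5.4,36.8,0],"rot": [0,0,-2]},{"offset": [-5.4,36.8,0],"rot": [0,0,-2]}]'

```text
time: 10.4
position: [0.5522, 0.2283, 0.1395]
tool_rot: [-0.074, 0.997, -0.0, -0.0]
ft_force: [-0.6, -0.4, -1.8]
grip_width: 0.0135
grip_force: 49.8
```

```bash
python3 - <<'E'
from h import *
o=get_obs(); im=vision.camera("wrist"); im2=vision.camera("top")
print(o['position'],o['tool_rot'],o['grip_width'],o['grip_force'])
a=cv2.resize(im[0:240,60:460],(700,420)); b=cv2.resize(im2[160:260,140:260],(0,0),fx=1,fy=1)
cv2.imwrite("pics/t.png",a[:,:,::-1])
E
```

```text
[0.55222689 0.22829763 0.13950733] [-7.42567779e-02  9.97239151e-01 -7.76880318e-05 -7.25142785e-06] 0.013540962428378357 49.77993364445865
```

View pics/t.png

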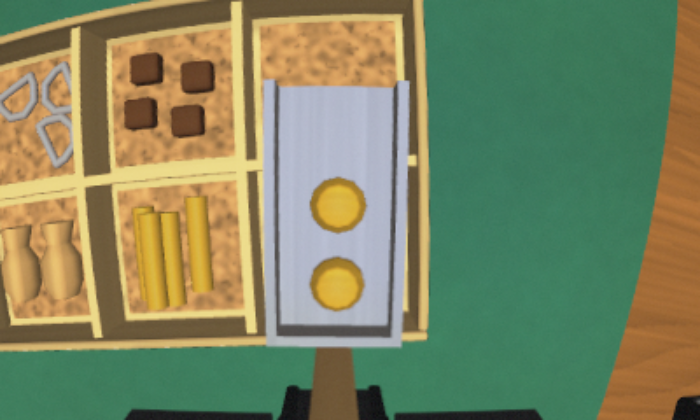

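The wrist view shows the pan over the empty corner compartment, with the feet at (337,205) and (337,285) and the lip at row 85. The divider is at row 160. I'll back-project the rims to check the position.

```bash
python3 - <<'E'
from h import *
k=vision.calibration("wrist"); K,R,t=map(np.array,(k["K"],k["R"],k["t"])); C=-R.T@t
def bp(c,r,z):
    u=c*400/700+60; v=r*240/420; a=np.array([u-K[0,2],v-K[1,2]])/K[0,0]; th=np.hypot(*a)
    d=R.T@np.r_[a/th*np.sin(th),np.cos(th)]; return C+d*(z-C[2])/d[2]
o=np.array([.429,.209]); y=np.radians(8.5)
for n,c,r,z in [("div L",255,163,.045),("div R",411,160,.045),("far inner L",256,21,.045),("far inner R",401,17,.045),("side R",404,60,.045),("lip L",277,86,.075),("lip R",396,86,.075)]:
    p=bp(c,r,z); d=p[:2]-o; print(n,p.round(4),"cell",np.round([d@[np.cos(y),np.sin(y)],d@[-np.sin(y),np.cos(y)]],4))
E
```

```text
div L [0.4722 0.1807 0.045 ] cell [ 0.0385 -0.0343]
div R [0.4605 0.2496 0.045 ] cell [0.0372 0.0355]
far inner L [0.4061 0.1713 0.045 ] cell [-0.0282 -0.0339]
far inner R [0.3948 0.2354 0.045 ] cell [-0.0299  0.0311]
side R [0.4153 0.2396 0.045 ] cell [-0.009   0.0323]
lip L [0.4406 0.1894 0.075 ] cell [ 0.0086 -0.0211]
lip R [0.4338 0.235  0.075 ] cell [0.0086 0.025 ]
```

The lip is about 3 cm inside the divider and laterally centred. I'll tip gently about the lip while lowering it a little.

Call:
apply_moves --series '[{"offset": [-0.3,0,0.3],"rot": [0.4,-2.5,0]},{"offset": [-0.6,-0.1,0.6],"rot": [0.7,-4.9,0]},{"offset": [-1,-0.1,0.9],"rot": [1.1,-7.4,0]},{"offset": [-1.4,-0.2,1.1],"rot": [1.5,-9.9,0]},{"offset": [-1.7,-0.3,1.3],"rot": [1.9,-12.4,0]},{"offset": [-2.1,-0.3,1.6],"rot": [2.2,-14.8,0]},{"offset": [-2.6,-0.4,1.7],"rot": [2.6,-17.3,0]},{"offset": [-3,-0.5,1.9],"rot": [3,-19.8,0]},{"offset": [-3,-0.5,1.9],"rot": [3,-19.8,0]},{"offset": [-3.2,-0.5,2],"rot": [3.1,-20.8,0]},{"offset": [-3.4,-0.5,2.1],"rot": [3.3,-21.8,0]},{"offset": [-3.9,-0.6,2.4],"rot": [3.7,-24.7,0]},{"offset": [-4.4,-0.7,2.6],"rot": [4.1,-27.2,0]},{"offset": [-4.9,-0.7,2.8],"rot": [4.4,-29.7,0]},{"offset": [-5.4,-0.8,3],"rot": [4.8,-32.1,0]},{"offset": [-5.9,-0.9,3.3],"rot": [5.2,-34.6,0]},{"offset": [-5.9,-0.9,3.3],"rot": [5.2,-34.6,0]},{"offset": [-5.9,-0.9,3.3],"rot": [5.2,-34.6,0]},{"offset": [-5.9,-0.9,3.3],"rot": [5.2,-34.6,0]},{"offset": [-5.9,-0.9,3.3],"rot": [5.2,-34.6,0]}]'

```text
time: 12.5
position: [0.4978, 0.2215, 0.1831]
tool_rot: [-0.07, 0.954, 0.022, 0.292]
ft_force: [0.1, -0.9, -1.5]
grip_width: 0.0139
grip_force: 49.8
```

```bash
python3 - <<'E'
from h import *
o=get_obs(); im=vision.camera("wrist"); im2=vision.camera("scene")
print(o['position'],o['tool_rot'],o['grip_force'],o['ft_force'])
a=cv2.resize(im[0:240,100:400],(500,400)); b=cv2.resize(im2[110:220,220:330],(300,400))
cv2.imwrite("pics/p.png",np.hstack([a,b])[:,:,::-1])
E
```

```text
[0.49780274 0.22154002 0.18309296] [-0.0704299   0.95359562  0.02218513  0.29189526] 49.78256086818874 [ 0.11115384 -0.90153515 -1.54004095]
```

View pics/p.png

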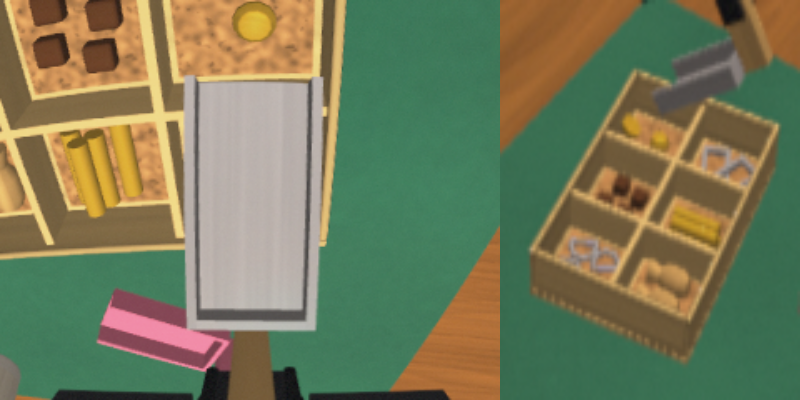

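The pan is empty, and both feet lie in the empty compartment ((255,20) in the left view, (630,125) and (660,138) in the right). I'll level the scoop and carry it back.

Call:
apply_moves --series '[{"offset": [0,0,1],"rot": [0,0,0]},{"offset": [0,0,2],"rot": [0,0,0]},{"offset": [1.2,0.2,1.7],"rot": [-1,6.9,0]},{"offset": [2.4,0.4,1.2],"rot": [-2,13.8,0]},{"offset": [3.6,0.5,0.5],"rot": [-3.1,20.8,0]},{"offset": [4.8,0.7,-0.3],"rot": [-4.2,27.7,0]},{"offset": [5.9,0.9,-1.3],"rot": [-5.2,34.6,0]},{"offset": [5.9,0.9,-1.3],"rot": [-5.2,34.6,0]},{"offset": [5.9,0.9,-1.3],"rot": [-5.2,34.6,0]}]'

```text
time: 13.5
position: [0.5616, 0.2301, 0.1701]
tool_rot: [-0.075, 0.997, -0.001, -0.007]
ft_force: [0.7, -0.4, -1.7]
grip_width: 0.0137
grip_force: 49.8
```

Call:
apply_moves --series '[{"offset": [0,-0.5,0],"rot": [0,0,0]},{"offset": [0.2,-1.5,0],"rot": [0,0,0]},{"offset": [0.5,-3.5,0],"rot": [0,0,0]},{"offset": [0.9,-6,0],"rot": [0,0,0]},{"offset": [1.4,-9.5,0],"rot": [0,0,0]},{"offset": [2,-13.5,0],"rot": [0,0,0]},{"offset": [2.6,-17.5,0],"rot": [0,0,0]},{"offset": [3.2,-21.5,0],"rot": [0,0,0]},{"offset": [3.8,-25.5,0],"rot": [0,0,0]},{"offset": [4.3,-29.5,0],"rot": [0,0,0]},{"offset": [4.8,-32.5,0],"rot": [0,0,0]},{"offset": [5.1,-35,0],"rot": [0,0,0]},{"offset": [5.4,-36.5,0],"rot": [0,0,0]},{"offset": [5.4,-36.8,0],"rot": [0,0,0]},{"offset": [5.4,-36.8,-1],"rot": [0,0,0]},{"offset": [5.4,-36.8,-2.5],"rot": [0,0,0]},{"offset": [5.4,-36.8,-4.5],"rot": [0,0,0]},{"offset": [5.4,-36.8,-6.5],"rot": [0,0,0]},{"offset": [5.4,-36.8,-7.5],"rot": [0,0,0]},{"offset": [5.4,-36.8,-7.5],"rot": [0,0,0]}]'

```text
time: 15.5
position: [0.6092, -0.1357, 0.0928]
tool_rot: [-0.075, 0.997, 0.0, -0.011]
ft_force: [-1.4, 0.7, -2.0]
grip_width: 0.0138
grip_force: 49.8
```

```bash
python3 - <<'E'
from h import *
o=get_obs(); print(o['position'],o['tool_rot'],o['ft_force'])
im=vision.camera("scene"); b=im[180:300,180:320]; im2=vision.camera("wrist")[40:230,150:350]
cv2.imwrite("pics/d.png",np.hstack([cv2.resize(b,(440,380)),cv2.resize(im2,(360,380))])[:,:,::-1])
E
```

```text
[ 0.60921536 -0.1357109   0.09282131] [-7.47875959e-02  9.97143647e-01  2.62085425e-04 -1.05495856e-02] [-1.38608848  0.71239757 -1.9757318 ]
```

View pics/d.png

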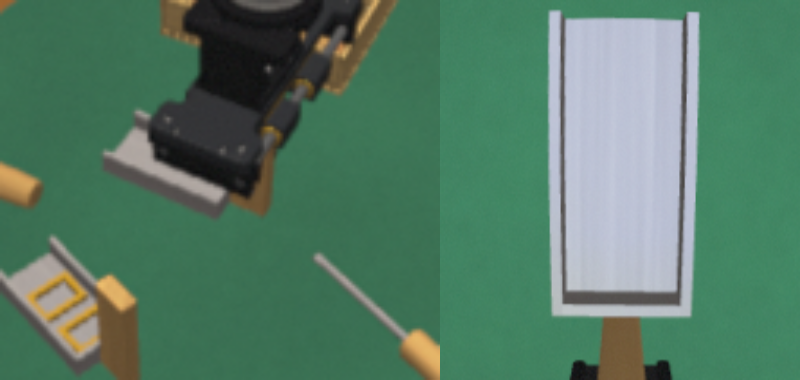

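The scoop is held over its old place, empty, and tilted about 1.2°. I'll level it, set it down and release.

Call:
apply_moves --series '[{"offset": [0,0,-0.5],"rot": [0.1,-0.6,0]},{"offset": [0,0,-1],"rot": [0.2,-1.2,0]},{"offset": [0,0,-1.5],"rot": [0.2,-1.2,0]},{"offset": [0,0,-2],"rot": [0.2,-1.2,0]},{"offset": [0,0,-2.2],"rot": [0.2,-1.2,0]},{"offset": [0,0,-2.3],"rot": [0.2,-1.2,0]},{"offset": [0,0,-2.4],"rot": [0.2,-1.2,0]},{"offset": [0,0,-2.4],"rot": [0.2,-1.2,0]},{"offset": [0,0,-2.4],"rot": [0.2,-1.2,0]},{"offset": [0,0,-2.4],"rot": [0.2,-1.2,0]}]'

```text
time: 16.6
position: [0.611, -0.1377, 0.0711]
tool_rot: [-0.074, 0.997, -0.0, 0.002]
ft_force: [-1.0, -0.1, -2.4]
grip_width: 0.0133
grip_force: 49.8
```

Call:
apply_moves --series '[{"offset": [0,0,-0.1],"rot": [0,0.2,0]},{"offset": [0,0,-0.2],"rot": [0,0.3,0]},{"offset": [0,0,-0.25],"rot": [0,0.3,0]},{"offset": [0,0,-0.25],"rot": [0,0.3,0]},{"offset": [0,0,-0.25],"rot": [0,0.3,0]}]'

```text
time: 17.1
position: [0.611, -0.1377, 0.0685]
tool_rot: [-0.074, 0.997, 0.0, -0.0]
ft_force: [0.0, 0.2, -0.9]
grip_width: 0.0137
grip_force: 49.8
```

The force has dropped, so the scoop has touched the bench. I'll open the gripper and then rise.

Call:
apply_moves --series '[{"offset": [0,0,0],"rot": [0,0,0]},{"offset": [0,0,0],"rot": [0,0,0]},{"offset": [0,0,0],"rot": [0,0,0]},{"offset": [0,0,0],"rot": [0,0,0]},{"offset": [0,0,0],"rot": [0,0,0]},{"offset": [0,0,0],"rot": [0,0,0]},{"offset": [0,0,0],"rot": [0,0,0]},{"offset": [0,0,0],"rot": [0,0,0]},{"offset": [0,0,0],"rot": [0,0,0]},{"offset": [0,0,0],"rot": [0,0,0]}]' --hand 1

```text
time: 18.1
position: [0.6109, -0.1377, 0.0684]
tool_rot: [-0.074, 0.997, 0.0, -0.0]
ft_force: [0.7, 0.3, 0.0]
grip_width: 0.0836
grip_force: 0.0
```

Call:
apply_moves --series '[{"offset": [0,0,1],"rot": [0,0,0]},{"offset": [0,0,3],"rot": [0,0,0]},{"offset": [0,0,6],"rot": [0,0,0]},{"offset": [0,0,10],"rot": [0,0,0]},{"offset": [0,0,13],"rot": [0,0,0]},{"offset": [0,0,15],"rot": [0,0,0]},{"offset": [0,0,15],"rot": [0,0,0]},{"offset": [0,0,15],"rot": [0,0,0]},{"offset": [0,0,15],"rot": [0,0,0]}]'

```text
time: 19.0
position: [0.6098, -0.1373, 0.217]
tool_rot: [-0.074, 0.997, 0.001, -0.002]
ft_force: [0.3, 0.3, -1.1]
grip_width: 0.0872
grip_force: 0.0
```

```bash
python3 - <<'E'
from h import *
im=vision.camera("scene"); b=im[120:300,180:340]; im2=vision.camera("top")[165:260,140:260]
cv2.imwrite("pics/f.png",np.hstack([cv2.resize(b,(400,450)),cv2.resize(im2,(400,450))])[:,:,::-1])
print([(d['conf'],d['centre']) for d in nets.spot_point("top","stud0")])
E
```

```text
[]
```

View pics/f.png

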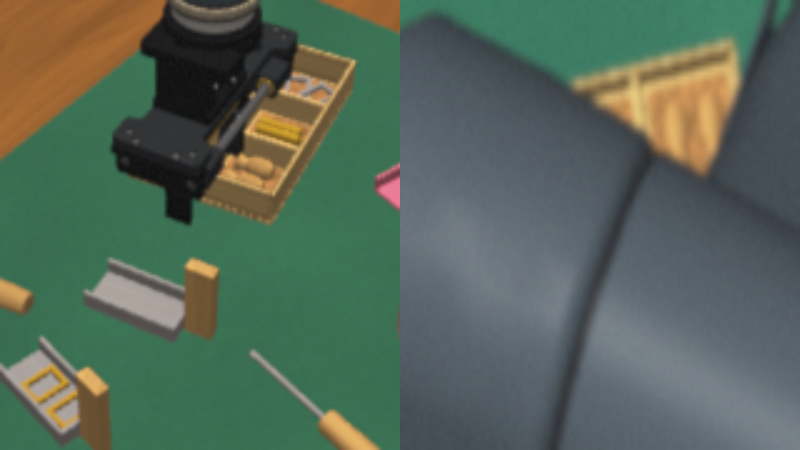

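The scoop stands upright and free at (140,300). The look-alike hasn't moved, and the feet were already seen lying in the compartment.

```bash
python3 -c "
from rig import hand_in
print(hand_in())"
```

```text
the job is handed in; nothing more can be done
None
```

I tipped both brass feet into the empty compartment, stood the emptied scoop upright on the bench and left the other scoop alone; the job is handed in (no verdict was shown), and I last saw the feet just after tipping because the arm hid that compartment in the final pictures.

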